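# Eject the clean honing steel and stand it in its tube

### The job

At the deli counter, push the cassette's ejector slide all the way so that the clean honing steel comes out of the mouth, then draw the steel out by its handle and stand it upright, rod down, in the empty tube stand. Nobody knows how deep the tube's floor is set: lower the steel gently until you feel it stand on the bottom and only then let go, neither ramming it nor letting it drop. Let the slide spring back, and do not shift the jars and other things on the counter.

Things in the scene. Friction and masses are not known exactly. Their poses are not given: they have to be found in the camera images.
- steel: Honing steel, the only one: black handle 24 x 24 mm square with a round steel bolster, 80 mm long in all, then a plain round rod, 12 mm diameter, 90 mm long; 170 mm overall, about 0.16 kg. Starts lying in the cassette, handle towards the mouth. Origin on the axis where rod meets handle; +x runs to the handle's end (80 mm), -x to the rod's tip (90 mm).
- rod_tip (a point): Tip of the honing steel's rod, on its axis.
- handle_end (a point): End face of the honing steel's handle, on its axis.
- cassette: Fixed steel sanitiser cassette, a roofed box 200 x 90 x 64 mm on the counter. Origin at the centre of its underside, +x out of its open mouth (end face at 100 mm). Channel 28 mm wide, floor 31 mm and roof 58 mm above the counter: no room for fingers. Fully ejected, the handle stands 58 mm out, its axis 43 mm above the counter; the other 112 mm must be drawn straight out.
- mouth (a point): Centre of the cassette's mouth, 43 mm above the counter.
- ejector (a joint): Spring ejector slide of the cassette, m: 0 at rest, grows to 0.066 as it is pushed towards the mouth; full travel takes about 8 N and it springs back when let go. It pushes the steel out, handle first.
- fin (a point): Middle of the top edge of the ejector's grey upright fin on the cassette's roof: 12 mm thick along the slide, 34 mm wide, top 105 mm and foot 71 mm above the counter. Moves with the slide along the cassette's +x. A flat 5 mm bar lies on the roof behind it (away from the mouth).
- stand: The empty tube stand, fixed: a black 100 x 100 x 8 mm base plate with an upright steel tube, outside diameter 30 mm, bore 17 mm, mouth 115 mm above the counter. Origin at the centre of its underside, z up. In the bore a floor plug is set anywhere from 45 to 75 mm below the mouth; its height is not measured and must be felt.
- tube_mouth (a point): Centre of the empty tube's mouth.
- fork_stand: A second tube stand of the same shape, fixed, already holding a carving fork whose black handle rises to 206 mm above the counter. Origin at the centre of its underside. Not to be used.
- jar_a: Jar, 68 mm diameter, 100 mm high, bystander. Origin at the centre of its underside.
- jar_b: Jar, 64 mm diameter, 85 mm high, bystander. Origin at the centre of its underside.
- can: Can, 72 mm diameter, 80 mm high, bystander. Origin at the centre of its underside.
- tub: Open white tub 120 x 90 x 45 mm, bystander. Origin at the centre of its underside.
- spatula: Spatula lying flat on the counter, bystander; x along its length.
- sanitiser: White bottle, 60 mm diameter, 140 mm high, bystander. Origin at the centre of its underside.
- pot: White bowl, 90 mm diameter, 60 mm high, bystander. Origin at the centre of its underside.

How it is judged:
On the way, in this order (a step that is already met when the one before it is completed fails the run):
1. the ejector slide is pushed all the way (at least 60 of 66 mm) (value of joint ejector above 0.06 m), for 0.05 s.
2. the held steel's rod tip is at least 10 mm down the empty tube, the steel upright (contact force between the fingers and steel above 1 N and horizontal distance between rod_tip and tube_mouth below 0.008 m and z of rod_tip in the frame of tube_mouth below -0.01 m and angle between handle_end's own x axis and vertical below 0.2 rad), for 0.1 s.
At the end, for the whole second after the job is handed in: The honing steel stands at rest in the empty tube, handle up, within 0.14 rad (8 degrees) of vertical, its rod tip on the floor plug (at least 40 mm below the mouth and within 8 mm of the tube's axis); the ejector slide is back within 6 mm of rest (horizontal distance between rod_tip and tube_mouth below 0.008 m and z of rod_tip in the frame of tube_mouth below -0.04 m and angle between steel's own x axis and vertical below 0.14 rad and linear speed of steel below 0.02 m/s and value of joint ejector below 0.006 m); the robot touches nothing.
It fails at once if the steel is let go before it stands on the bottom (falls faster than 0.3 m/s with no finger on it, within 50 mm of the tube) (contact force between the fingers and steel below 0.05 N and horizontal distance between rod_tip and tube_mouth below 0.05 m and linear speed of steel above 0.3 m/s).
It fails at once if the steel is rammed against the stand with more than 30 N (contact force between steel and stand above 30 N).
It fails at once if a bystander is shifted by more than 40 mm (distance of any of jar_a, jar_b, can, tub, spatula, sanitiser, pot from where it was at the start of the episode above 0.04 m).
It also fails if it takes over 72 s, if anything falls off the work surface, if the arm or the gripper's body presses on something with over 40 N, if the wrist force passes 120 N, or if a joint passes its speed limit or range.

### The arm

A 7-joint arm with a two-finger parallel gripper is mounted at the origin on the work surface. World frame = base frame: x ahead of the robot, y to its left, z up, the work surface at z = 0. Lengths are in m, angles in rad, forces in N, time in s.
With the tool pointing down it reaches from about 0.425 to 0.875 m from the base axis. Payload 4.7 kg.
Tool frame: the origin (TCP) lies midway between the tips of the shut fingers; the grasp point (between the pads) lies 19 mm behind it; z points along the fingers, y is the line along which they close (so a half turn about z gives the same grasp; the last joint's range is limited). The gripper opens to 87 mm and grips with 3 to 60 N. Pads are 19 mm wide; open, the fingers measure 117 mm over their backs; the gripper's body (75 mm by 190 mm) begins 51 mm behind the grasp point.
Start: joints at [1.305, 0.321, -0.07, 1.45, 0.023, 1.371, -0.057], TCP at [0.179, -0.625, 0.223] pointing down, gripper open.
Joint ranges: [-2.86, 2.86], [-0.3, 2.09], [-1.38, 1.24], [0.06, 2.45], [-1.56, 4.7], [0.09, 2.05], [-2.69, 2.69]. Speed limits (rad/s): [2.57, 2.57, 3.14, 3.14, 3.14, 3.14, 3.14].

### API

Orientations are given as a 3x3 rotation matrix whose columns are the frame's x, y, z axes.
In Python, from rig import env, ik, telemetry, viewer gives the robot as it stands. Calls block until the motion is done:
- env.reach(position, orientation): joint-space move of the TCP to a pose.
- env.move_linear(position, rotation=None, speed=0.15, contact_N=None): straight line of the TCP; rotation=None keeps the orientation; speed is the mean speed in m/s. With contact_N (N) it stops when the force on the tool has changed by that much, and returns True; else False.
- env.move_joints(angles): joint-space move.
- env.gripper_to(opening, grasp_force=None): finger opening in m; grasp_force is the grip in N (None keeps the last); returns when the fingers have stopped.
- env.sleep(seconds).
- ik(position, orientation): joint angles nearest the present ones, or None.
- telemetry.read_state(): the state.
- viewer.camera(name): name is "scene" or "top"; returns (picture, depth): 400x640x3 uint8, red, green, blue; 400x640 float32, m along the optical axis (not along the pixel's ray), 0 where there is no reading.
- viewer.camera_params(name): a dict with "intrinsics" (3x3 intrinsics, pixels), "distortion" ([k1, k2, p1, p2, k3] as OpenCV has them; the pictures are not rectified), "R" (3x3) and "t" (3): a world point X has camera coordinates R X + t. Camera axes: x right, y down, z forward; pixel columns grow to the right and rows downward; lengths in m; the calibration is good to about 2 mm. A picture is of the moment at which its call begins. camera_params takes no time and is no camera call.
A pose or a line that the arm cannot do raises env.MotionError and nothing moves.
- env.close_job(): hands the job in; it is judged then, once.
The state is a dict: "time": time; "qpos": joint angles; "qvel": joint speeds; "joint_torque": joint torques, N m; "eef_pos": TCP position; "orientation": TCP orientation; "force": force on the tool from outside, world axes, zero at the start; "moment": the same for the moment, N m; "width": finger opening in m; "finger_force": force on a finger pad.
Only numpy, scipy, OpenCV 4.12 (cv2) and the standard library are available. Lean on these libraries where they do the work, as an engineer would, in place of code of your own. Each camera call takes 0.05 s, during which the arm holds its last target. There are 200 camera calls.

## Working session

There is one attempt and no reset: what is moved stays moved. The work goes in short steps, each a Python script; the robot and the scene stay as the last script left them, time stands still between calls to the robot, and variables do not carry over. Pictures are saved under pics/ and viewed, at most 10 in all, crops included, and the job is handed in when it is done.

```bash
ls; mkdir -p pics; cat > h.py <<'E'
import numpy as np, cv2
from rig import env, ik, telemetry, viewer
def cloud(name, save=None):
    im,d=viewer.camera(name); p=viewer.camera_params(name)
    K=np.array(p["intrinsics"]);D=np.array(p["distortion"]);R=np.array(p["R"]);t=np.array(p["t"])
    v,u=np.mgrid[:400,:640]
    n=cv2.undistortPoints(np.stack([u,v],-1).reshape(-1,1,2).astype(float),K,D).reshape(400,640,2)
    X=np.dstack([n*d[...,None],d])
    W=(X-t)@R
    W[d==0]=np.nan
    if save: cv2.imwrite(save,im[...,::-1]); np.savez(save[:-4]+'.npz',im=im,W=W)
    return im,W
E
python3 - <<'E'
from h import *
for n in ("scene","top"):
    im,W=cloud(n,f"pics/{n}0.png"); p=viewer.camera_params(n); print(n,-np.array(p["R"]).T@p["t"])
s=telemetry.read_state(); print(s)
E
```

```text
pics
scene [1.12428631 0.80040237 0.92012234]
top [0.3435302  0.01506644 0.99639893]
{'time': 0.1, 'qpos': array([ 1.30509997,  0.32175602, -0.07010286,  1.45157985,  0.02263459,
        1.37077631, -0.05692248]), 'qvel': array([ 0.00191413, -0.00139451, -0.00059562, -0.00511367,  0.00138123,
       -0.00113541,  0.00082675]), 'joint_torque': array([-2.20411243e-04, -4.92568803e+01, -4.05640975e-01, -3.13400459e+01,
       -6.41447003e-02,  3.93745839e-02,  3.11695646e-05]), 'eef_pos': array([ 0.17931819, -0.62425567,  0.22155291]), 'orientation': array([[ 9.61103351e-01,  2.76188335e-01, -5.94013885e-04],
       [ 2.76188948e-01, -9.61101980e-01,  1.62740750e-03],
       [-1.21436951e-04, -1.72816687e-03, -9.99998499e-01]]), 'force': array([0.62845207, 0.15822699, 0.33449336]), 'moment': array([ 2.34766578e-05, -9.65184011e-02,  2.54927749e-02]), 'finger_force': 0.0, 'width': 0.0869242746851666}
```

View pics/scene0.png

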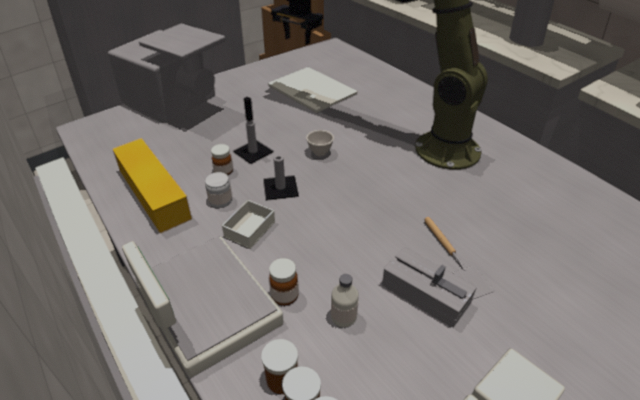

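View pics/top0.png

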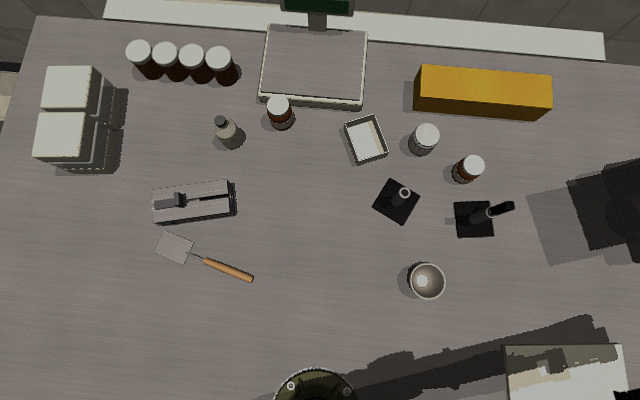

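The top view shows the cassette at (195,202) with its fin near (177,200). The slot runs right, so the mouth faces −y. The empty stand is at (397,200), the fork stand at (475,218) and the spatula at (205,258). Next I'll fit these positions.

```bash
python3 - <<'E'
from h import *
T=np.load('pics/top0.npz');W=T['W'];im=T['im']
S=np.load('pics/scene0.npz');WS=S['W']
def reg(W,u0,u1,v0,v1): return W[v0:v1,u0:u1].reshape(-1,3)
tab=reg(W,260,340,230,330);print('table z',np.nanmedian(tab[:,2]),np.nanmedian(reg(WS,300,370,190,240)[:,2]))
c=reg(W,140,245,170,235)
print('zhist',np.histogram(c[:,2],bins=np.arange(-.01,.12,.005)))
def rect(P):
    r=cv2.minAreaRect((P[:,:2]*1000).astype(np.float32));return r
roof=c[(c[:,2]>.055)&(c[:,2]<.069)];print('roof',rect(roof),len(roof))
cs=WS.reshape(-1,3); near=np.linalg.norm(cs[:,:2]-np.nanmedian(roof[:,:2],axis=0),axis=1)<.15
cs=cs[near];r2=cs[(cs[:,2]>.058)&(cs[:,2]<.068)];print('roof scene',rect(r2),len(r2))
for n,P in(('top',c),('scene',cs)):
    f=P[(P[:,2]>.098)&(P[:,2]<.112)];print('fin',n,len(f),np.median(f,0),rect(f))
    b=P[(P[:,2]>.067)&(P[:,2]<.073)];print('bar',n,len(b),rect(b))
t=reg(W,370,425,175,230);tt=t[(t[:,2]>.105)&(t[:,2]<.125)];print('tube',len(tt),tt.mean(0),cv2.minEnclosingCircle((tt[:,:2]*1000).astype(np.float32)))
c0=tt.mean(0)
q=WS.reshape(-1,3);q=q[(np.linalg.norm(q[:,:2]-c0[:2],axis=1)<.04)];q1=q[(q[:,2]>.105)&(q[:,2]<.125)];print('tube sc',len(q1),q1.mean(0),cv2.minEnclosingCircle((q1[:,:2]*1000).astype(np.float32)))
pl=t[(t[:,2]>.004)&(t[:,2]<.012)];print('plate',rect(pl),len(pl))
for n,a in dict(bottle=(210,245,112,150),jar=(262,298,92,132),tub=(340,390,112,165),jarA=(405,442,120,158),jarB=(450,490,152,185),bowl=(405,448,262,302),fork=(450,518,195,240),scale=(255,370,20,110)).items():
    P=reg(W,*a);P=P[P[:,2]>.03];print(n,P[:,:2].min(0),P[:,:2].max(0),P[:,2].max())
crop=cv2.resize(im[165:290,140:260],None,fx=5,fy=4.8,interpolation=cv2.INTER_CUBIC)
cv2.imwrite('pics/crop0.png',crop[...,::-1])
E
```

```text
table z -0.0011269270965086691 0.0023822500607699835
zhist (array([  97, 2800,  855,   24,   37,   48,   54,   61,   45,   49,   40,
         61,  121,  231, 1822,  259,   75,   14,   11,   12,    9,   13,
         55,    9,    0]), array([-0.01 , -0.005,  0.   ,  0.005,  0.01 ,  0.015,  0.02 ,  0.025,
        0.03 ,  0.035,  0.04 ,  0.045,  0.05 ,  0.055,  0.06 ,  0.065,
        0.07 ,  0.075,  0.08 ,  0.085,  0.09 ,  0.095,  0.1  ,  0.105,
        0.11 ,  0.115]))
roof ((499.3554992675781, 379.61077880859375), (91.39005279541016, 202.45362854003906), 13.724052429199219) 2262
roof scene ((499.05413818359375, 379.83197021484375), (93.9945068359375, 200.01963806152344), 13.599431037902832) 2079
fin top 71 [0.49298607 0.39762377 0.10303331] ((494.7183532714844, 398.1725769042969), (33.82888412475586, 12.642291069030762), 12.368935585021973)
bar top 184 ((495.12115478515625, 396.9979248046875), (56.21709060668945, 155.79415893554688), 16.25383758544922)
fin scene 72 [0.49564869 0.40001268 0.10600111] ((494.4573669433594, 398.5858459472656), (35.968544006347656, 11.581035614013672), 16.8
[... 371 characters left out ...]
57812, -168.53463745117188), (144.43112182617188, 137.64500427246094), 2.3610944747924805) 1003
bottle [0.66782279 0.2808164 ] [0.72683733 0.34058595] 0.1430480565376787
jar [0.73895191 0.13410651] [0.83626807 0.23652182] 0.10393886440825342
tub [ 0.65599352 -0.13250262] [ 0.80086454 -0.00418714] 0.04818731535437042
jarA [ 0.69991056 -0.25987365] [ 0.76880768 -0.19081049] 0.0834904841492276
jarB [ 0.62935962 -0.37787409] [ 0.68958945 -0.31811652] 0.08848202875423535
bowl [ 0.3105281  -0.29177194] [ 0.39902461 -0.20314151] 0.06429371964319874
fork [ 0.51890474 -0.39343939] [ 0.54621446 -0.36675509] 0.20804835741136574
scale [ 0.75759866 -0.05057277] [1.06218497 0.25026094] 0.10755771886916685
```

View pics/crop0.png

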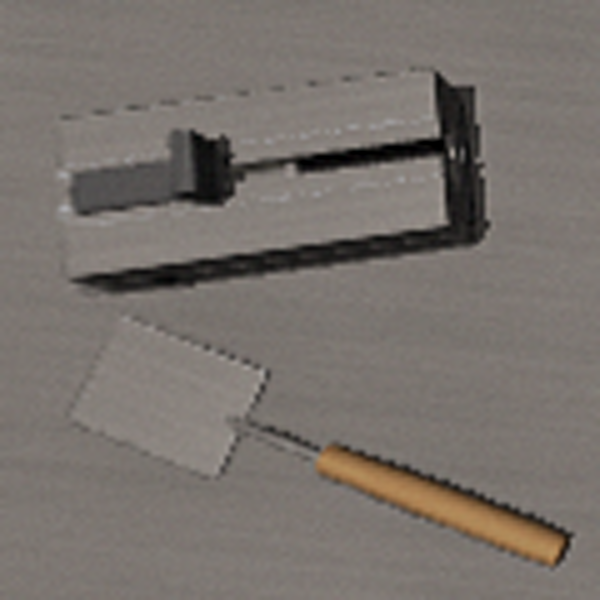

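The crop shows the dark slot running right from the fin, with the bar on the left, so the mouth is on the right at about (460,150) in the crop and faces −y. The spatula lies well clear of it. Next I'll check reachability, then push the slide.

```bash
cat >> h.py <<'E'
C=np.array([.4992,.3797]); a=np.deg2rad(13.66); d=np.array([np.sin(a),-np.cos(a),0]); Z=np.array([0,0,1.])
TUBE=np.array([.5623,-.1655,.115])
def Rm(x,z): return np.column_stack([x,np.cross(z,x),z])
def cas(u,z): return np.array([*(C+d[:2]*u),z])
def hz(deg): t=np.deg2rad(deg); return np.array([np.cos(t),np.sin(t),0])
def up(s,deg): return Rm(s*Z,hz(deg))
E
python3 - <<'E'
from h import *
for s in (1,-1):
    R=Rm(s*d,-Z)
    for n,p in dict(push0=cas(-.05,.14),push=cas(-.05,.082),push1=cas(.035,.082),g0=cas(.135,.15),g=cas(.135,.024),g1=cas(.27,.024),g2=cas(.27,.3)).items():
        q=ik(p,R);print(s,n,p.round(3),None if q is None else np.round(q,2))
    for deg in range(-60,75,15):
        r=[]
        for gz in (.32,.25,.19,.165):
            q=ik(np.array([*TUBE[:2],gz])+.019*hz(deg),up(s,deg)); r.append(None if q is None else np.round(q,2).tolist())
        print(s,deg,r[0],[x is not None for x in r],r[-1])
E
```

```text
1 push0 [0.487 0.428 0.14 ] [ 0.05  0.66 -1.18  1.53  0.62  1.37  2.2 ]
1 push [0.487 0.428 0.082] [ 0.06  0.74 -1.18  1.58  0.71  1.3   2.15]
1 push1 [0.507 0.346 0.082] [ 0.23  0.66 -1.18  1.68  0.64  1.25  2.29]
1 g0 [0.531 0.249 0.15 ] [ 0.44  0.48 -1.18  1.68  0.46  1.29  2.55]
1 g [0.531 0.249 0.024] [ 0.42  0.7  -1.18  1.79  0.71  1.15  2.39]
1 g1 [0.563 0.117 0.024] [ 0.67  0.67 -1.18  1.82  0.69  1.14  2.63]
1 g2 [0.563 0.117 0.3  ] None
1 -60 [-0.87, 0.18, 0.49, 2.29, 1.62, 1.42, 2.26] [True, True, True, True] [-0.52, 0.55, 0.12, 2.27, 1.65, 1.48, 1.89]
1 -45 None [False, False, False, True] [-0.26, 0.47, -0.07, 2.45, 2.03, 1.5, 1.78]
1 -30 None [False, False, False, False] None
1 -15 None [False, False, False, False] None
1 0 None [False, False, False, False] None
1 15 [0.66, 0.03, 0.12, 2.43, 4.28, 1.24, 0.96] [True, True, True, True] [-0.27, 0.97, 1.06, 2.45, 3.72, 2.04, 0.89]
1 30 [1.93, 0.47, -1.17, 2.2, -1.46, 1.09, 0.85] [True, True, True, True] [1.8, 0.93, -1.01, 2.2, -1.29, 0.87, 1.14]
1 45 [1.31, 0.4, -0.5, 2.0, -1.4, 1.48, 0.78] [True, True, True, True] [1.3, 0.7
[... 808 characters left out ...]
.31, -0.93] [True, False, True, True] [0.46, 0.64, -0.77, 2.43, 2.25, 1.79, -1.14]
-1 -30 None [False, False, False, False] None
-1 -15 None [False, False, False, False] None
-1 0 None [False, False, False, False] None
-1 15 [0.66, 0.03, 0.12, 2.43, 4.28, 1.24, -2.19] [True, True, True, True] [-0.27, 0.97, 1.06, 2.45, 3.72, 2.04, -2.25]
-1 30 [1.93, 0.47, -1.17, 2.2, -1.46, 1.09, -2.29] [True, True, True, True] [1.46, 0.67, -0.63, 2.21, -1.54, 1.18, -1.92]
-1 45 [0.76, 0.35, 0.12, 2.02, -1.54, 1.66, -2.34] [True, True, True, True] [0.78, 0.65, 0.09, 2.02, -1.53, 1.65, -2.04]
-1 60 [0.56, 0.52, 0.33, 1.81, -1.46, 1.92, -2.36] [True, True, True, True] [0.74, 0.76, 0.12, 1.8, -1.36, 1.8, -2.12]
```

```bash
python3 - <<'E'
from h import *
R=Rm(-d,-Z)
env.gripper_to(0.0)
env.reach(cas(-.055,.25),R); print(telemetry.read_state()['time'])
env.move_linear(cas(-.055,.085),speed=.12,contact_N=15)
s=telemetry.read_state();print(s['time'],s['eef_pos'],s['force'])
print(env.move_linear(cas(.031,.085),speed=.04,contact_N=22))
env.sleep(.2)
s=telemetry.read_state();print(s['time'],(s['eef_pos'][:2]-C)@d[:2],s['force'])
im,W=cloud('scene','pics/s1.png'); im,W=cloud('top','pics/t1.png')
c=W[150:240,130:260].reshape(-1,3);f=c[(c[:,2]>.03)&(c[:,2]<.063)];u=(f[:,:2]-C)@d[:2];v=(f[:,:2]-C)@np.array([-d[1],d[0]])
k=(u>.11)&(abs(v)<.06);print(k.sum(),u[k].max() if k.any() else None,np.median(v[k]) if k.any() else None)
E
python3 -c "
import cv2
a=cv2.imread('pics/t1.png')[150:250,130:270];cv2.imwrite('pics/t1c.png',cv2.resize(a,None,fx=5,fy=5))"
```

```text
5.45
6.975 [0.48655064 0.43366948 0.08589381] [-0.69184824  0.06953317 -0.33039186]
False
9.475 0.02868322794298148 [ 1.03980202  8.26803135 -5.03872116]
198 0.15866561544461225 -0.002010862574087138
```

View pics/t1c.png

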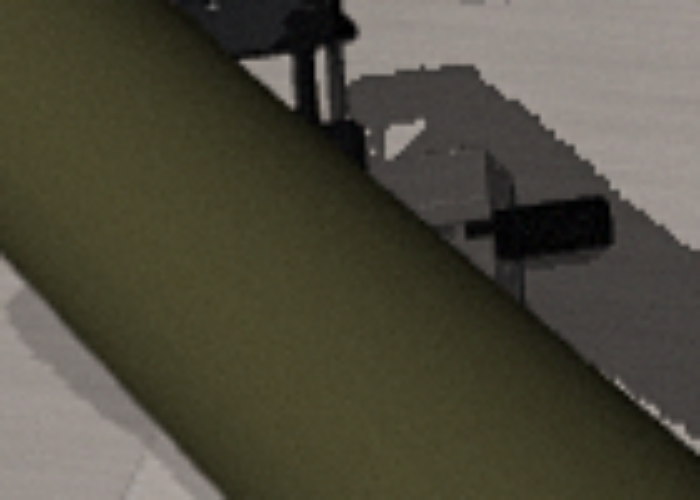

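The handle is out, with its end near u=0.1587 (58 mm out). I'll nudge to the hard stop to be sure, then retreat and grasp.

```bash
python3 - <<'E'
from h import *
R=Rm(-d,-Z)
print(env.move_linear(cas(.042,.085),speed=.03,contact_N=12))
s=telemetry.read_state();print(s['time'],(s['eef_pos'][:2]-C)@d[:2],s['force'])
env.sleep(.1)
env.move_linear(cas(-.045,.085),speed=.12)
env.move_linear(cas(-.045,.2),speed=.2)
env.reach(cas(.137,.2),R)
env.gripper_to(0.06,40)
im,W=cloud('top','pics/t2.png')
c=W[150:240,130:260].reshape(-1,3);f=c[(c[:,2]>.048)&(c[:,2]<.063)];u=(f[:,:2]-C)@d[:2];v=(f[:,:2]-C)@np.array([-d[1],d[0]])
k=(u>.11)&(abs(v)<.03);print(k.sum(),u[k].max() if k.any() else None,v[k].min() if k.any() else 0,v[k].max() if k.any() else 0)
print(telemetry.read_state()['time'])
env.move_linear(cas(.137,.025),speed=.12,contact_N=12)
env.gripper_to(0.0,40)
s=telemetry.read_state();print(s['time'],s['eef_pos'],s['width'],s['finger_force'],s['force'])
im,W=cloud('scene','pics/s2.png')
E
python3 -c "
import cv2
a=cv2.imread('pics/s2.png')[200:330,340:500];cv2.imwrite('pics/s2c.png',cv2.resize(a,None,fx=4,fy=4))"
```

```text
True
9.85 0.02680102137192664 [ 1.56195269  6.65021106 -3.36212312]
0 None 0 0
13.425
15.7417 [0.53161844 0.24656909 0.02500825] 0.02371404812205174 39.81153032742441 [ 0.62816694  0.036716   -0.09542863]
```

View pics/s2c.png

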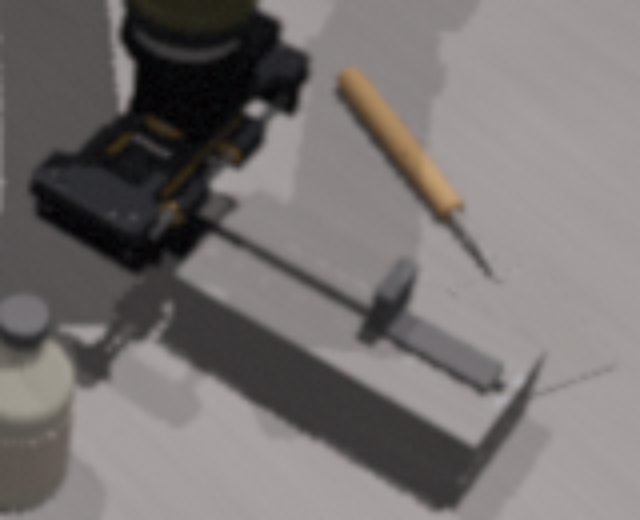

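The width of 23.7 mm confirms the grasp, and the fin is back at its rest position (crop 385,300). Now I'll draw the steel out.

```bash
python3 - <<'E'
from h import *
print(env.move_linear(cas(.272,.0255),speed=.08,contact_N=25))
s=telemetry.read_state();print(s['time'],s['eef_pos'],s['width'],s['force'],s['qpos'].round(2))
env.move_linear(cas(.30,.2),speed=.15)
for deg in (-60,-70,-80,-90,-100):
    for p in ([.5,-.05,.33],[*TUBE[:2],.30],[*TUBE[:2],.24],[*TUBE[:2],.165]):
        q=ik(np.array(p)+.019*hz(deg),up(-1,deg));print(deg,p[2],None if q is None else q.round(2))
im,W=cloud('scene','pics/s3.png')
print(telemetry.read_state()['qpos'].round(2))
E
python3 -c "
import cv2
a=cv2.imread('pics/s3.png')[100:330,240:480];cv2.imwrite('pics/s3c.png',cv2.resize(a,None,fx=2.5,fy=2.5))"
```

```text
False
17.6333 [0.56328371 0.11604837 0.02554976] 0.023806391467987152 [-0.35465538 -0.77866336 -1.02387845] [ 0.51  0.52 -0.93  1.82  0.47  1.04 -0.36]
-60 0.33 [-0.48  0.16 -0.26  2.26  1.44  1.74 -0.85]
-60 0.3 [ 0.55  0.4  -1.01  2.25  1.86  1.77 -0.85]
-60 0.24 [ 0.46  0.56 -0.92  2.26  1.92  1.86 -0.96]
-60 0.165 [ 0.32  0.72 -0.76  2.24  1.96  1.92 -1.11]
-70 0.33 [-0.28  0.29 -0.44  2.11  1.39  1.9  -0.86]
-70 0.3 [ 0.33  0.44 -0.81  2.11  1.71  1.87 -0.85]
-70 0.24 [ 0.26  0.57 -0.74  2.12  1.74  1.91 -0.97]
-70 0.165 [ 0.18  0.72 -0.64  2.11  1.76  1.93 -1.11]
-80 0.33 [-0.25  0.39 -0.44  1.98  1.32  2.02 -0.86]
-80 0.3 [ 0.21  0.52 -0.7   1.97  1.61  1.97 -0.84]
-80 0.24 [ 0.17  0.63 -0.65  1.98  1.62  1.98 -0.96]
-80 0.165 [ 0.11  0.77 -0.58  1.96  1.62  1.98 -1.09]
-90 0.33 [-0.53  0.44 -0.07  1.86  1.17  2.02 -0.83]
-90 0.3 [-0.3   0.5  -0.07  1.84  1.33  1.85 -0.82]
-90 0.24 [ 0.09  0.68 -0.55  1.83  1.5   2.05 -0.95]
-90 0.165 [ 0.06  0.81 -0.51  1.82  1.5   2.04 -1.07]
-100 0.33 [-0.77  0.54  0.3   1.74  1.    1.99 -0.76]
-100 0.3 [-0.27  0.59 -0.07  1.69  1.25  1.96 -0.79]
-100 0.24 [-0.27  0.68 -0.07  1.7   1.22  1.93 -0.89]
-100 0.165 [-0.27  0.81 -0.07  1.68  1.2   1.9  -0.99]
[ 0.66  0.33 -1.03  1.64  0.29  1.33 -0.18]
```

View pics/s3c.png

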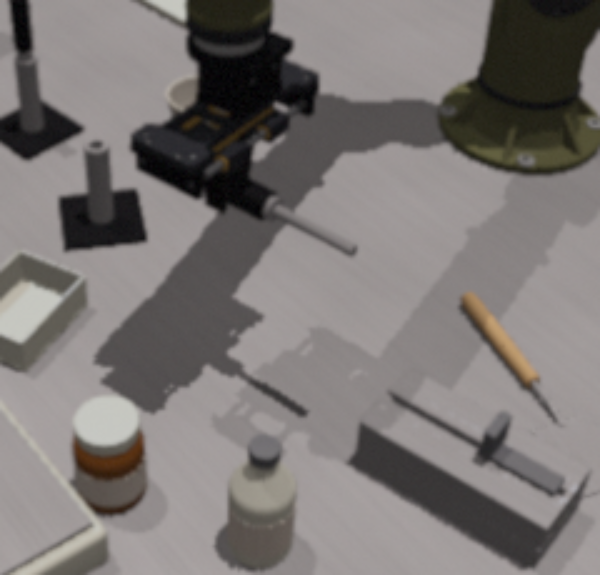

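The steel is free of the cassette: its rod tip is at crop (352,250), level and pointing back towards +y. Next I'll turn it upright short of the tube, move over the tube and measure.

```bash
cat >> h.py <<'E'
DEG=-75
def rodfit(W,nom):
    P=W.reshape(-1,3);P=P[(np.linalg.norm(P[:,:2]-nom[:2],axis=1)<.03)&(P[:,2]>.128)&(P[:,2]<.23)]
    if len(P)<20: return None
    from scipy.optimize import least_squares
    cam=None
    def res(x): # axis through (x0,x1) at z=.15 with slopes; radius 6 mm
        D=P[:,:2]-(x[:2]+np.outer(P[:,2]-.15,x[2:])); return np.linalg.norm(D,axis=1)-.006
    r=least_squares(res,[*nom[:2],0,0],loss='soft_l1',f_scale=.002)
    return r.x.round(4),len(P),P[:,2].min().round(4),np.median(abs(r.fun))
E
python3 - <<'E'
from h import *
h=hz(DEG);Ru=up(-1,DEG)
env.reach(np.array([.53,.0,.34])+.019*h,Ru)
s=telemetry.read_state();print(s['time'],s['qpos'].round(2),s['width'])
env.move_linear(np.array([*TUBE[:2],.31])+.019*h,speed=.12)
env.sleep(.3)
s=telemetry.read_state();print(s['time'],s['eef_pos']-.019*h,s['orientation'].round(3),s['width'],s['force'])
for n in('scene','top'):
    im,W=cloud(n,f'pics/{n}4.png'); print(n,rodfit(W,TUBE))
E
python3 -c "
import cv2
a=cv2.imread('pics/scene4.png')[60:230,190:400];cv2.imwrite('pics/s4c.png',cv2.resize(a,None,fx=3.5,fy=3.5))"
```

```text
20.1083 [-0.32  0.42 -0.44  1.91  1.36  2.03 -0.81] 0.02356057728005186
21.9833 [ 0.56242597 -0.16518161  0.30997957] [[-0.     0.966  0.259]
 [ 0.     0.259 -0.966]
 [-1.    -0.    -0.   ]] 0.024036924050420655 [-0.37699126  0.38193652 -1.68522827]
scene (array([ 0.5634, -0.1669, -0.0223, -0.009 ]), 42, np.float64(0.1651), np.float64(0.0006801515276485428))
top None
```

View pics/s4c.png

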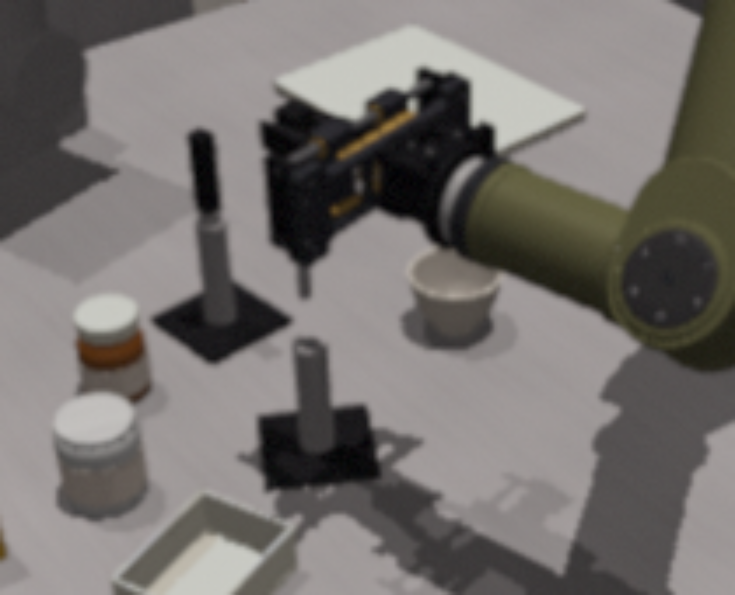

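The steel hangs upright above the tube, with the rod tip at crop (303,295) and the tube mouth at (310,345). I'll fit the tube's wall in the same camera frame to get the relative offset.

```bash
cat > fit.py <<'E'
from h import *
from scipy.optimize import least_squares
def cyl(W,r,z0,z1,zr,rad=.03):
    P=W.reshape(-1,3);P=P[(np.linalg.norm(P[:,:2]-TUBE[:2],axis=1)<rad)&(P[:,2]>z0)&(P[:,2]<z1)]
    f=lambda x:np.linalg.norm(P[:,:2]-x[:2],axis=1)-r
    q=least_squares(f,TUBE[:2],loss='soft_l1',f_scale=.0015)
    return q.x.round(4),len(P),np.median(abs(q.fun)).round(5)
if __name__=='__main__':
    for n in('scene0','top0','scene4'):
        W=np.load(f'pics/{n}.npz')['W']; print(n,'tube',cyl(W,.015,.02,.108,0))
        P=W.reshape(-1,3);P=P[(np.linalg.norm(P[:,:2]-TUBE[:2],axis=1)<.025)&(P[:,2]>.109)&(P[:,2]<.122)]
        if len(P): print(' rim box mid',((P.min(0)+P.max(0))/2).round(4),(P.max(0)-P.min(0)).round(4))
    W=np.load('pics/scene4.npz')['W']; print('rod',cyl(W,.006,.155,.2,0,.025))
    P=W.reshape(-1,3);P=P[(np.linalg.norm(P[:,:2]-TUBE[:2],axis=1)<.025)&(P[:,2]>.13)];print('rod z',P[:,2].min(),P[:,2].max())
E
python3 fit.py
```

```text
scene0 tube (array([ 0.5612, -0.1679]), 241, np.float64(0.00096))
 rim box mid [ 0.5618 -0.1644  0.1149] [0.0291 0.0329 0.0117]
top0 tube (array([ 0.5626, -0.1671]), 139, np.float64(0.00072))
 rim box mid [ 0.562  -0.1674  0.1133] [0.0287 0.0281 0.0085]
scene4 tube (array([ 0.5612, -0.1678]), 237, np.float64(0.00112))
 rim box mid [ 0.5619 -0.166   0.1153] [0.0301 0.0319 0.0125]
rod (array([ 0.5626, -0.1672]), 42, np.float64(0.00074))
rod z 0.16510588238043455 0.33501947452645553
```

```bash
python3 - <<'E'
from h import *
h=hz(DEG); A=np.array([.5617,-.1666])
def st(m):
    s=telemetry.read_state();print(m,round(s['time'],2),(s['eef_pos']-.019*h).round(4),s['force'].round(2),s['moment'].round(2),s['width'].__round__(4))
go=lambda z,**k: env.move_linear(np.array([*A,z])+.019*h,**k)
go(.285,speed=.06);env.sleep(.2);st('above')
c=go(.245,speed=.03,contact_N=3);st(f'entry {c}')
if not c:
    c=go(.185,speed=.02,contact_N=3.5);st(f'down {c}')
    im,W=cloud('scene','pics/s5.png')
E
python3 -c "
import cv2
a=cv2.imread('pics/s5.png')[60:230,190:400];cv2.imwrite('pics/s5c.png',cv2.resize(a,None,fx=3.5,fy=3.5))"
```

```text
above 22.85 [ 0.5618 -0.1665  0.2854] [ 0.01  1.14 -1.55] [1.45 0.32 0.02] 0.0237
entry False 24.33 [ 0.5618 -0.1666  0.2452] [-0.37 -0.27 -1.38] [1.49 0.3  0.07] 0.0236
down True 25.98 [ 0.5617 -0.1667  0.2137] [0.42 0.15 2.62] [ 0.59 -0.03  0.09] 0.0237
```

View pics/s5c.png

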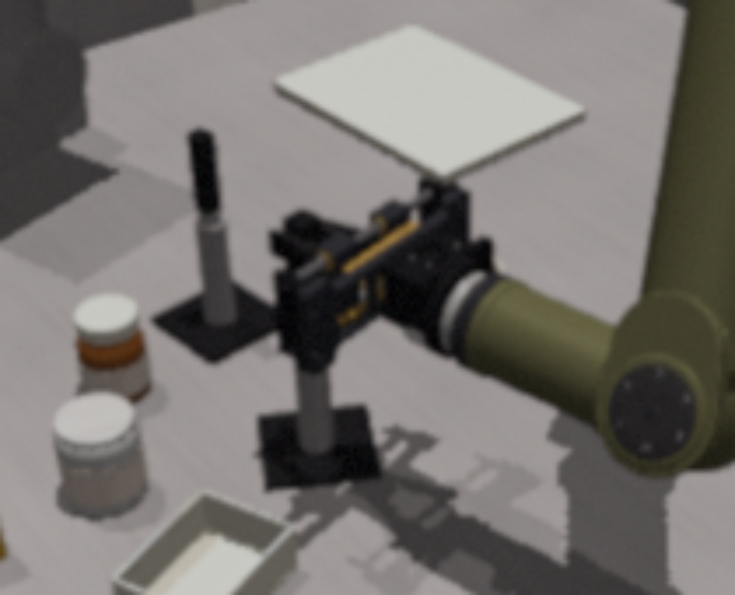

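The rod is in the bore. Contact is purely vertical at a tip depth of about 50 mm, which is within the plug's range. I'll confirm with a second light press, then release and back off.

```bash
python3 - <<'E'
from h import *
h=hz(DEG)
def st(m):
    s=telemetry.read_state();print(m,round(s['time'],2),(s['eef_pos']-.019*h).round(4),s['force'].round(2),s['width'].__round__(4),round(float(s['finger_force']),1));return s
s=st('a');p=s['eef_pos']
c=env.move_linear(p-[0,0,.004],speed=.01,contact_N=3);s=st(f'press {c}')
if s['force'][2]>3:
    env.gripper_to(.026,5);env.gripper_to(.06);st('open')
    p=telemetry.read_state()['eef_pos']
    env.move_linear(p-.13*h,speed=.1,contact_N=5);s=st('back')
    env.move_linear(s['eef_pos']+[0,0,.1],speed=.15)
    env.sleep(.3)
    for n in('scene','top'): cloud(n,f'pics/{n}6.png')
    st('end')
E
python3 -c "
import cv2,numpy as np
a=cv2.imread('pics/scene6.png')[60:330,190:500];cv2.imwrite('pics/s6c.png',cv2.resize(a,None,fx=2.2,fy=2.2))
for n in('scene','top'):
    W=np.load(f'pics/{n}6.npz')['W'].reshape(-1,3);P=W[(np.linalg.norm(W[:,:2]-[.5617,-.1666],axis=1)<.035)&(W[:,2]>.12)]
    print(n,len(P),P[:,2].max());
    for z in(.13,.16,.19,.21): Q=P[abs(P[:,2]-z)<.01];print(z,len(Q),Q.mean(0) if len(Q) else 0)
"
```

```text
a 26.02 [ 0.5617 -0.1667  0.2137] [0.46 0.71 3.21] 0.0238 39.8
press True 26.23 [ 0.5617 -0.1667  0.2137] [-0.4   0.64  3.15] 0.0237 39.8
open 27.39 [ 0.5617 -0.1668  0.2136] [ 0.29 -0.65  0.33] 0.06 0.0
back 28.84 [ 0.5279 -0.042   0.2137] [-0.03 -0.24 -0.21] 0.0602 0.0
end 30.06 [ 0.5279 -0.0419  0.3133] [ 0.34  0.29 -0.24] 0.0599 0.0
scene 330 0.23989485778099
0.13 26 [ 0.56418464 -0.16390997  0.13067023]
0.16 34 [ 0.56678749 -0.16094638  0.16303464]
0.19 68 [ 0.56750425 -0.16025544  0.19038229]
0.21 72 [ 0.56726753 -0.16079074  0.21012061]
top 263 0.23722355374657192
0.13 7 [ 0.56039653 -0.16427149  0.12633846]
0.16 19 [ 0.55751392 -0.16147202  0.16488318]
0.19 40 [ 0.55706944 -0.16255436  0.19064574]
0.21 39 [ 0.55729898 -0.16148951  0.21002811]
```

View pics/s6c.png

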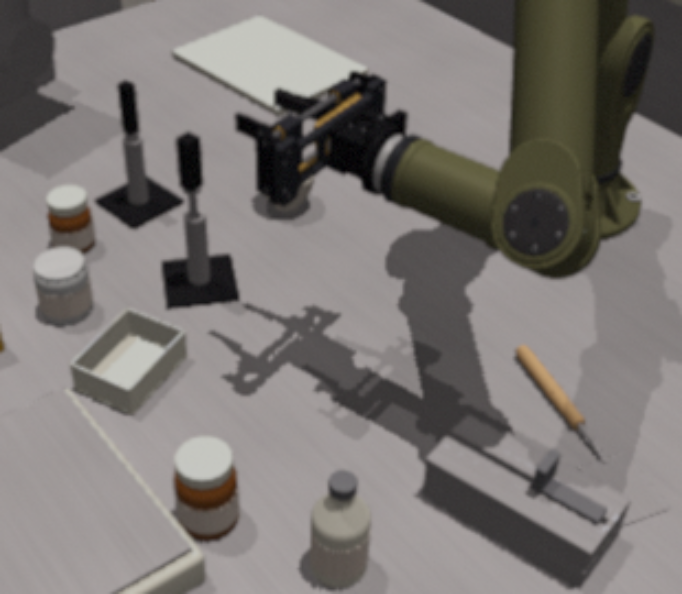

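The steel stands upright in the empty tube (handle top at crop (190,140), z≈0.237, so the tip is about 48 mm deep). The slide is at rest and nothing has shifted.

```bash
python3 -c "
from rig import env
print(env.close_job())"
```

```text
the job is handed in; nothing more can be done
None
```

The honing steel stands upright on the tube's floor plug, about 48–50 mm below the mouth; the slide has sprung back, nothing on the counter visibly moved, and the job is handed in, though no verdict was shown.

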